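# Set out the balance check weights in order of size

### The arm

A 6-joint arm with a two-finger parallel gripper is mounted at the origin on the work surface. World frame = base frame: x ahead of the robot, y to its left, z up, the work surface at z = 0. Lengths are in m, angles in rad, forces in N, time in s.
With the tool pointing down it reaches from about 0.35 to 0.975 m from the base axis. Payload 4.9 kg.
Tool frame: the origin (TCP) lies midway between the tips of the shut fingers; the grasp point (between the pads) lies 19 mm behind it; z points along the fingers, y is the line along which they close (so a half turn about z gives the same grasp; the last joint's range is limited). The gripper opens to 85 mm and grips with 20 to 120 N. Pads are 22 mm wide; open, the fingers measure 114 mm over their backs; the gripper's body (76 mm by 85 mm) begins 54 mm behind the grasp point. The pads swing forward as they close: fully open they stand 13 mm farther back than shut.
Start: joints at [1.022, 0.053, 1.613, -0, 1.476, -0.119], TCP at [0.26, 0.568, 0.231] pointing down, gripper open.
Joint ranges: [-3.01, 3.01], [-1.01, 2.22], [0.06, 2.58], [-1.02, 4.17], [0.09, 2.62], [-3.14, 3.14]. Speed limits (rad/s): [2.57, 2.57, 3.14, 3.14, 3.14, 3.14].

### API

Orientations are given as a unit quaternion [w, x, y, z].
In Python, from plant import * gives the robot as it stands.
- The arm moves only by the tool jog_arm, never from a script. Its argument "targets" is a list of rows, each a list of 3 entries, a list of its own where there are three numbers: the shift along the tool's x, y, z in units of 25 mm (1.0 is 25 mm), then the turn, a rotation vector about the tool's x, y, z in units of 8 degrees (1.0 is 8 degrees), then the opening in per cent of the stroke, from 0 (shut) to 100 (fully open). A call has 1 to 8 rows; each row is the pose to reach, as a shift and turn from the pose commanded when the call began, along the tool's axes at that moment; what a row does not reach only later rows make up. A row lasts 1/8 s, in which the tool goes at most 62.5 mm and 10.7 degrees, less where a joint would pass 70% of its speed; a pose out of reach is approached as far as the arm can. A call with a gripper value outside its range is refused whole. The fingers move at their own pace and stop on an object; the grip force is fixed at half the most. Time passes only in rows, so rows that repeat a pose let the fingers close. It gives the time, the measured TCP pose, the force, the opening and the grip force at its end, in the units of the state.
- state(): the state, without advancing time (a new reading comes with each control period).
- grab_frame(name): name is "scene" or "top" or "wrist"; returns (picture, depth): 480x640x3 uint8, red, green, blue; 480x640 float32, m along the optical axis (not along the pixel's ray), 0 where there is no reading.
- camera_params(name): a dict with "fovy" (degrees; the focal length in pixels is half the picture's height over the tangent of half this angle, whatever the lens; pixels are square), "cx", "cy" (the principal point, pixels), "rvec" (rotation vector, rad) and "tvec" (3), from world to camera coordinates, as OpenCV has them; the wrist camera has in their place "hand_eye" (4x4, takes a point from camera to tool coordinates, whose origin is the TCP and whose axes are the flange's). Camera axes: x right, y down, z forward; pixel columns grow to the right and rows downward; lengths in m; the calibration is good to about 2 mm. A picture is of the moment at which its call begins: read the wrist's pose just before it. camera_params takes no time and is no camera call.
- job_done(): hands the job in; it is judged then, once.
The state is a dict: "time": time; "joint_pos": joint angles; "joint_vel": joint speeds; "joint_efforts": joint torques, N m; "tool_pos": TCP position; "tool_rot": TCP orientation; "contact_force": force on the tool from outside, world axes, zero at the start; "ft_torque": the same for the moment, N m; "gripper_width": opening from 0.0 (shut) to 1.0 (fully open); "grasp_force": force on a finger pad.
Only numpy, scipy, OpenCV 4.12 (cv2) and the standard library are available. Lean on these libraries where they do the work, as an engineer would, in place of code of your own. Each camera call takes 0.05 s, during which the arm holds its last target. There are 200 camera calls.

### The job

Set the four steel check weights out for the balance check: stand them upright on the four rings of the aluminium plate, one on each ring and centred, in order of size, the biggest on the ring next to the black end stop and the smallest on the ring farthest from it. Set each down gently without dropping it or tipping any over, and leave the bottle, the beaker and the weighing boat where they are.

Things in the scene. Friction and masses are not known exactly. Their poses are not given: they have to be found in the camera images.
- weight_xl: The biggest of four knobbed stainless-steel check weights: an upright round body 38 mm in diameter and 51 mm high, above it a neck and a round knob 25 mm in diameter, 75 mm high in all, about 500 g. Stands loose on the bench. Origin: centre of its underside, z up; it is round, so its yaw means nothing. Grip it round the body.
- weight_l: The second biggest of four knobbed stainless-steel check weights: an upright round body 30 mm in diameter and 34 mm high, above it a neck and a round knob 19 mm in diameter, 53 mm high in all, about 200 g. Stands loose on the bench. Origin: centre of its underside, z up; it is round, so its yaw means nothing. Grip it round the body.
- weight_m: The second smallest of four knobbed stainless-steel check weights: an upright round body 23 mm in diameter and 28 mm high, above it a neck and a round knob 15 mm in diameter, 43 mm high in all, about 100 g. Stands loose on the bench. Origin: centre of its underside, z up; it is round, so its yaw means nothing. Grip it round the body.
- weight_s: The smallest of four knobbed stainless-steel check weights: an upright round body 17 mm in diameter and 23 mm high, above it a neck and a round knob 11 mm in diameter, 34 mm high in all, about 50 g. Stands loose on the bench. Origin: centre of its underside, z up; it is round, so its yaw means nothing. Grip it round the body.
- row_plate: Fixed flat aluminium plate on the bench, 70 mm (its x) by 380 mm (its y) and 10 mm thick; origin at the centre of its underside, z up, its top at z = 10 mm. Four equal engraved rings, 50 mm in diameter with a dot at the centre, lie in a row along its y axis, their centres at x = 0 and y = -105, -35, +35 and +105 mm. One end carries the end stop (at y = -160 or +160 mm, it changes from start to start), the other a round bubble level 26 mm across and 7 mm high.
- end_stop: Black plastic block fixed across one end of the row plate, 60 mm (its x) by 18 mm (its y) and 26 mm high, standing on the plate. Origin: centre of its underside, on the plate's centre line; its axes are parallel to the plate's. The centres of the four rings lie 55, 125, 195 and 265 mm from it along the plate. It shows at which end the row begins.
- amber_bottle: Bystander: capped amber glass bottle, 42 mm in diameter, 85 mm high, loose. Origin: centre of its underside.
- beaker: Bystander: small open glass beaker, at most 48 mm in diameter, 55 mm high, loose and light. Origin: centre of its underside.
- weighing_boat: Bystander: open square white plastic weighing boat, 52 by 52 mm, 12 mm high, loose and light. Origin: centre of its underside.
Mind the look-alikes: they are no part of the job. What is shaped like the weight_xl but pink, purple or red is not meant.

How it is judged:
By the outcome, as a careful person would: the job done as asked, in the order asked, and still so for the second after the job is handed in, with the robot touching nothing.
It also fails if it takes over 104 s, if anything falls off the work surface, if the arm or the gripper's body presses on something with over 40 N, if the wrist force passes 120 N, or if a joint passes its speed limit or range.

## Working session

There is one attempt and no reset: what is moved stays moved. The work goes in short steps, Python scripts to look and compute and a tool call to move; the robot and the scene stay as the last step left them, time stands still between calls to the robot, and variables do not carry over. Pictures are saved under pics/ and viewed, at most 14 in all, crops included, and the job is handed in when it is done.

Besides the shell and the picture viewer there is one more tool, called after "Call:" as name(argument=value, ...) on one line, values as JSON. jog_arm: Moves the arm, as the interface text tells. Its arguments: {"type":"object","properties":{"targets":{"type":"array"}},"required":["targets"]}

```bash
mkdir -p pics; ls; python3 - <<'E'
from plant import *
import cv2,numpy as np
s=state();print(s['time'],s['tool_pos'],s['tool_rot'],s['gripper_width'])
for n in ['scene','top']:
    p,d=grab_frame(n);cv2.imwrite(f'pics/{n}0.png',p[:,:,::-1]);np.savez(f'{n}0.npz',p=p,d=d);print(n,camera_params(n))
print(camera_params('wrist'))
E
```

```text
pics
0.0 [0.2601117  0.56760952 0.2300831 ] [-3.34533590e-04  2.13255921e-01  9.76995826e-01 -9.78050386e-04] 0.9982087657658386
scene {'fovy': 47.60500700824485, 'cx': 310.44755462575375, 'cy': 242.36237948824535, 'rvec': array([ 2.39493841,  0.60103151, -0.2325286 ]), 'tvec': array([-0.48216229, -0.18832501,  1.27620606])}
top {'fovy': 53.64681604036659, 'cx': 319.15050234205194, 'cy': 240.86496995254828, 'rvec': array([ 2.1540804 , -2.18419194,  0.11641539]), 'tvec': array([-0.0089009 ,  0.5485592 ,  0.89107568])}
{'fovy': 62.73841082175288, 'cx': 321.8164091649675, 'cy': 235.30544420084243, 'hand_eye': array([[ 2.07340610e-04, -9.45117521e-01, -3.26730515e-01,
         8.51886064e-02],
       [ 9.99999743e-01,  4.20346315e-04, -5.81323451e-04,
         1.87605593e-04],
       [ 6.86758946e-04, -3.26730310e-01,  9.45117365e-01,
        -1.41486642e-01],
       [ 0.00000000e+00,  0.00000000e+00,  0.00000000e+00,
         1.00000000e+00]])}
```

View pics/scene0.png

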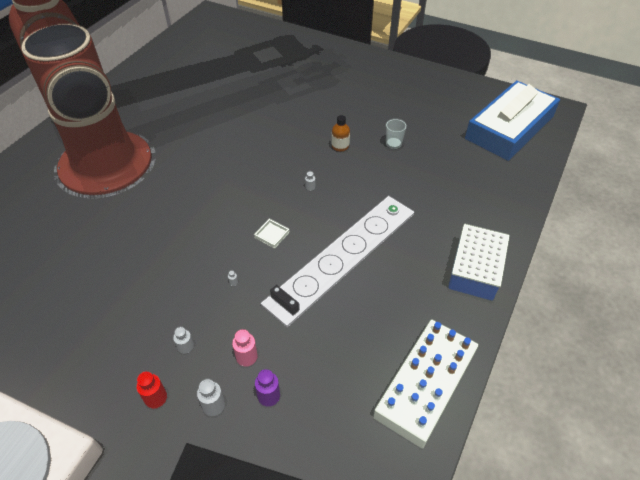

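View pics/top0.png

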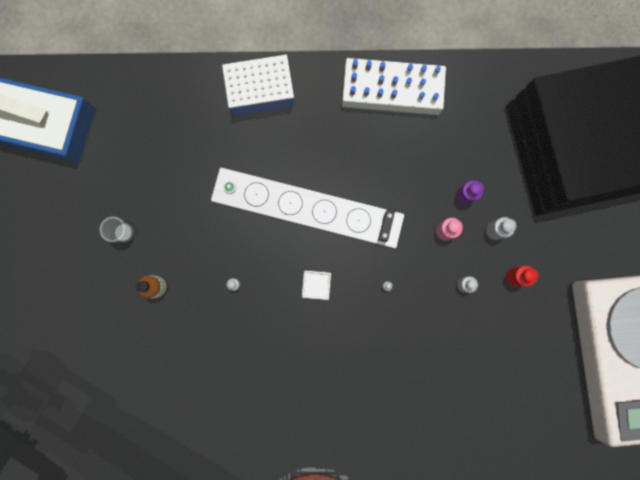

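The plate has its end stop at the right in the top view (387,226) and the level at (229,187). The weights in that view are xl (503,228), l (468,285), m (233,285) and s (388,286). The pink (451,229), purple (471,191) and red (523,276) ones are look-alikes.

```bash
cat > h.py <<'E'
import numpy as np,cv2
from plant import *
from scipy.spatial.transform import Rotation as R
def K(c): f=240/np.tan(np.radians(c['fovy'])/2); return np.array([[f,0,c['cx']],[0,f,c['cy']],[0,0,1]])
def pose(n,s=None):  # cam->world R,t
    c=camera_params(n)
    if n=='wrist':
        q=s['tool_rot'];Rt=R.from_quat(q,scalar_first=True).as_matrix();H=c['hand_eye']
        return K(c),Rt@H[:3,:3],Rt@H[:3,3]+s['tool_pos']
    M=cv2.Rodrigues(c['rvec'])[0];return K(c),M.T,-M.T@c['tvec']
def cloud(n,d,s=None):
    k,M,t=pose(n,s);v,u=np.mgrid[:480,:640]
    P=np.stack([(u-k[0,2])/k[0,0]*d,(v-k[1,2])/k[1,1]*d,d],-1);return P@M.T+t
def onplane(n,uv,z,s=None):
    k,M,t=pose(n,s);r=M@np.linalg.inv(k)@np.array([uv[0],uv[1],1.]);return t+r*(z-t[2])/r[2]
def proj(n,P,s=None):
    k,M,t=pose(n,s);p=k@(M.T@(np.asarray(P,float)-t));return p[:2]/p[2]
E
python3 - <<'E'
from h import *
d0={n:np.load(n+'0.npz') for n in('top','scene')}
W={n:cloud(n,d0[n]['d']) for n in d0}
T=d0['top']
for nm,uv,h,r in [('xl',(503,228),75,19),('l',(468,285),53,15),('m',(233,285),43,11.5),('s',(388,286),34,8.5),('pink',(451,229),75,19),('purple',(471,191),75,19),('red',(523,276),75,19),('boat',(316,285),12,26),('bottle',(150,287),85,21),('beak',(115,230),55,24)]:
    c=onplane('top',uv,h*.0007)[:2]
    for n in W:
        w=W[n];m=(np.hypot(*(w[...,:2]-c).transpose(2,0,1))<.035)&(d0[n]['d']>0)&(w[...,2]>.006)
        q=w[m]
        if len(q): 
            mm=(q[:,:2].min(0)+q[:,:2].max(0))/2
            k=q[q[:,2]>q[:,2].max()-.006]
            print(nm,n,len(q),'max z',q[:,2].max().round(4),'bbox mid',mm.round(4),'span',np.ptp(q[:,:2],axis=0).round(4),'knob mid',((k.min(0)+k.max(0))/2)[:2].round(4))
# plate
g=cv2.cvtColor(T['p'],cv2.COLOR_RGB2GRAY)
m=((g>140)*255).astype(np.uint8); m[:, :205]=0;m[:,410:]=0;m[:160]=0;m[255:]=0
m=cv2.morphologyEx(m,cv2.MORPH_CLOSE,np.ones((25,25)))
c=max(cv2.findContours(m,0,2)[0],key=cv2.contourArea);b=cv2.boxPoints(cv2.minAreaRect(c))
B=np.array([onplane('top',p,.01) for p in b]);print(B.round(4),B.mean(0),np.linalg.norm(B-np.roll(B,1,0),axis=1))
for p in [(256.5,194.5),(290,203.5),(324,211.5),(358,220.5)]:print(onplane('top',p,.01).round(4))
for p in [(306,286),(330.5,264.5),(354,244),(376,225)]:print('sc',onplane('scene',p,.01).round(4))
cv2.imwrite('pics/crop.png',cv2.resize(T['p'][150:310,205:415,::-1],None,fx=3.5,fy=3.5,interpolation=cv2.INTER_CUBIC))
E
```

```text
xl top 491 max z 0.0799 bbox mid [ 0.5687 -0.3672] span [0.0374 0.0362] knob mid [ 0.5689 -0.3681]
xl scene 730 max z 0.0788 bbox mid [ 0.567 -0.369] span [0.0377 0.0378] knob mid [ 0.5669 -0.3689]
l top 252 max z 0.057 bbox mid [ 0.4621 -0.3021] span [0.0288 0.0294] knob mid [ 0.4617 -0.3023]
l scene 369 max z 0.0565 bbox mid [ 0.4605 -0.3032] span [0.0287 0.0287] knob mid [ 0.4597 -0.3024]
m top 132 max z 0.0477 bbox mid [0.4687 0.1501] span [0.0216 0.0228] knob mid [0.4682 0.1503]
m scene 153 max z 0.0454 bbox mid [0.4659 0.1493] span [0.0243 0.0232] knob mid [0.4658 0.1498]
s top 70 max z 0.0375 bbox mid [ 0.4606 -0.1475] span [0.0173 0.0176] knob mid [ 0.4613 -0.1478]
s scene 105 max z 0.0362 bbox mid [ 0.4593 -0.1487] span [0.0175 0.0173] knob mid [ 0.4589 -0.1479]
pink top 433 max z 0.0796 bbox mid [ 0.5683 -0.2685] span [0.0365 0.0381] knob mid [ 0.5678 -0.2684]
pink scene 665 max z 0.0783 bbox mid [ 0.5674 -0.2694] span [0.0371 0.0382] knob mid [ 0.5667 -0.269 ]
purple top 464 max z 0.0798 bbox mid [ 0.6408 -0.3071] span [0.0386 0.0475] knob mid [ 0.6405 -0.312 ]
purple scen
[... 593 characters left out ...]
3048]
bottle scene 509 max z 0.0879 bbox mid [0.4647 0.3002] span [0.0417 0.0421] knob mid [0.464  0.3048]
beak top 588 max z 0.0604 bbox mid [0.5713 0.3727] span [0.0508 0.0468] knob mid [0.5744 0.3727]
beak scene 476 max z 0.0593 bbox mid [0.5723 0.3733] span [0.0463 0.052 ] knob mid [0.5721 0.3726]
[[ 0.6341  0.1997  0.01  ]
 [ 0.7042  0.1827  0.01  ]
 [ 0.6024 -0.1872  0.01  ]
 [ 0.5337 -0.1675  0.01  ]] [0.61862784 0.0069274  0.01      ] [0.38069202 0.0722067  0.38364647 0.07148453]
[0.6452 0.1072 0.01  ]
[0.626  0.0405 0.01  ]
[ 0.609  -0.0271  0.01  ]
[ 0.5899 -0.0943  0.01  ]
sc [ 0.59   -0.0943  0.01  ]
sc [ 0.6078 -0.027   0.01  ]
sc [0.6261 0.0411 0.01  ]
sc [0.6445 0.1082 0.01  ]
```

View pics/crop.png

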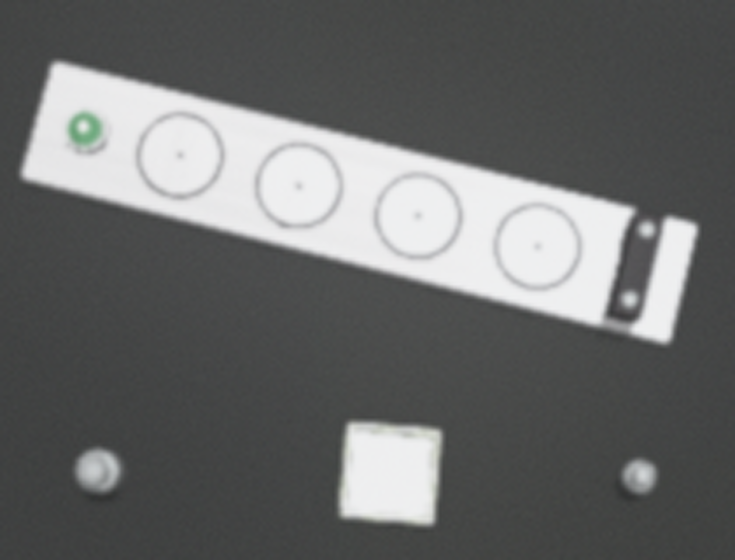

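Ring dots at crop pixels (180,155), (299,185), (418,215) and (538,246), which matches the computed ring positions. I'll grip across the plate (tool y at -15.2°, tool x along the plate) for every pick and place, starting with the biggest weight.

Call:
jog_arm(targets=[[[-26.8,-28.9,1.2],[0,0,10.08],75],[[-26.8,-28.9,1.2],[0,0,10.08],75],[[-26.8,-28.9,1.2],[0,0,10.08],75],[[-26.8,-28.9,1.2],[0,0,10.08],75],[[-26.8,-28.9,1.2],[0,0,10.08],75],[[-26.8,-28.9,1.2],[0,0,10.08],75],[[-26.8,-28.9,1.2],[0,0,10.08],75],[[-26.8,-28.9,1.2],[0,0,10.08],75]])

```text
time: 1.1
tool_pos: [0.4166, 0.0915, 0.2158]
tool_rot: [0.0, 0.796, 0.606, 0.0]
contact_force: [0.1, -0.6, 0.2]
gripper_width: 0.749
grasp_force: 0.0
```

```bash
cat >> h.py <<'E'
A=np.radians(-15.2)
RT=R.from_matrix(np.array([[-np.sin(A),np.cos(A),0],[np.cos(A),np.sin(A),0],[0,0,-1]]).T.reshape(3,3).T.T if 0 else np.column_stack([[-np.sin(A),np.cos(A),0],[np.cos(A),np.sin(A),0],[0,0,-1]]))
def go(*ts):
    s=state();Rn=R.from_quat(s['tool_rot'],scalar_first=True)
    print('t',s['time'],'tcp',s['tool_pos'].round(4),'w',round(s['gripper_width'],3),'F',s['contact_force'].round(1),'turn',(np.degrees((Rn.inv()*RT).as_rotvec())/8).round(3))
    for t in ts: print(t,'->',(Rn.inv().apply(np.array(t)-s['tool_pos'])/.025).round(2))
E
sed -i 's/^RT=.*/RT=R.from_matrix(np.column_stack([[-np.sin(A),np.cos(A),0],[np.cos(A),np.sin(A),0],[0,0,-1]]))/' h.py
python3 -c "
from h import *
go((.568,-.368,.2))"
```

```text
t 1.1 tcp [0.4166 0.0915 0.2158] w 0.749 F [ 0.1 -0.6  0.2] turn [ 0.003 -0.002 -0.033]
(0.568, -0.368, 0.2) -> [-16.1   10.73   0.63]
```

Call:
jog_arm(targets=[[[-16.1,10.73,0.63],[0,0,0],75],[[-16.1,10.73,0.63],[0,0,0],75],[[-16.1,10.73,0.63],[0,0,0],75],[[-16.1,10.73,0.63],[0,0,0],75],[[-16.1,10.73,0.63],[0,0,0],75],[[-16.1,10.73,0.63],[0,0,0],75],[[-16.1,10.73,0.63],[0,0,0],75],[[-16.1,10.73,0.63],[0,0,0],75]])

```text
time: 2.1
tool_pos: [0.5694, -0.3679, 0.1992]
tool_rot: [-0.001, 0.795, 0.606, -0.0]
contact_force: [0.0, 1.0, -0.0]
gripper_width: 0.748
grasp_force: 0.0
```

```bash
cat >> h.py <<'E'
def wlook(name,c,h,rad=.03):
    s=state();p,d=grab_frame('wrist');cv2.imwrite(f'pics/{name}.png',p[:,:,::-1]);w=cloud('wrist',d,s)
    m=(np.hypot(*(w[...,:2]-np.array(c)).transpose(2,0,1))<rad)&(d>0)&(w[...,2]>.01);q=w[m]
    k=q[q[:,2]>q[:,2].max()-.006]
    if len(q): print(len(q),'zmax',q[:,2].max().round(4),'bbox',((q.min(0)+q.max(0))/2).round(4)[:2],np.ptp(q,axis=0)[:2].round(4),'knob',((k.min(0)+k.max(0))/2)[:2].round(4))
E
python3 -c "
from h import *
go((.568,-.368,.2),(.568,-.368,.012))
wlook('w1',(.568,-.368),.075)"
```

```text
t 2.1 tcp [ 0.5694 -0.3679  0.1992] w 0.748 F [ 0.  1. -0.] turn [-0.008 -0.003 -0.018]
(0.568, -0.368, 0.2) -> [-0.02 -0.05 -0.03]
(0.568, -0.368, 0.012) -> [-0.02 -0.04  7.49]
12017 zmax 0.2868 bbox [ 0.5714 -0.3646] [0.0503 0.0416] knob [ 0.5725 -0.3523]
```

View pics/w1.png

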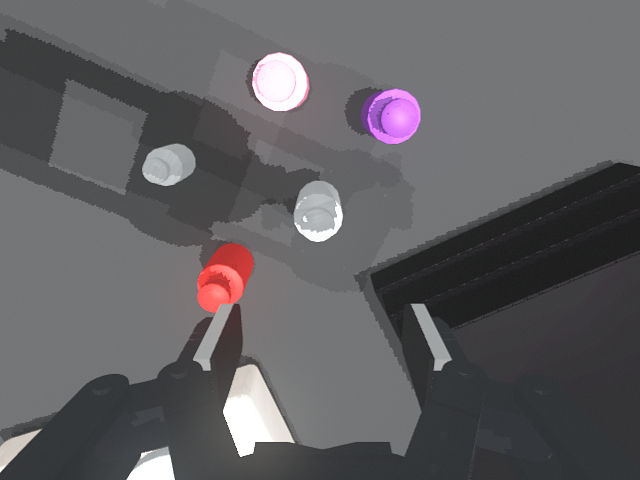

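The wrist view shows the steel XL at (318,211), between the open fingers, with the look-alikes well clear. I'll measure it with the fingers excluded.

```bash
sed -i 's/(w\[...,2\]>.01);q=w/(w[...,2]>.01)\&(w[...,2]<h+.015);q=w/' h.py
python3 -c "
from h import *
go((.568,-.368,.2))
wlook('w2',(.568,-.368),.075)"
```

```text
t 2.15 tcp [ 0.5698 -0.3724  0.1984] w 0.755 F [-3.5 -1.1 -0.2] turn [ 0.002  0.019 -0.037]
(0.568, -0.368, 0.2) -> [ 0.15 -0.12 -0.06]
2231 zmax 0.0759 bbox [ 0.5649 -0.3672] [0.0371 0.0368] knob [ 0.5648 -0.3678]
```

Call:
jog_arm(targets=[[[0,0,0],[0,0,0],75],[[0,0,0],[0,0,0],75],[[0,0,0],[0,0,0],75]])

```text
time: 2.58
tool_pos: [0.5695, -0.3643, 0.2008]
tool_rot: [0.0, 0.794, 0.607, 0.0]
contact_force: [-0.1, 0.6, 0.5]
gripper_width: 0.752
grasp_force: 0.0
```

```bash
python3 -c "
from h import *
for i in range(3):
  go((.568,-.368,.2))
  wlook('w3',(.568,-.368),.075)"
```

```text
t 2.575 tcp [ 0.5695 -0.3643  0.2008] w 0.752 F [-0.1  0.6  0.5] turn [0.003 0.001 0.001]
(0.568, -0.368, 0.2) -> [-0.16 -0.02  0.03]
2221 zmax 0.0757 bbox [ 0.5646 -0.3667] [0.0377 0.0358] knob [ 0.5649 -0.3677]
t 2.625 tcp [ 0.5695 -0.3645  0.2008] w 0.751 F [-0.1  0.2  0.4] turn [ 0.003  0.001 -0.   ]
(0.568, -0.368, 0.2) -> [-0.15 -0.02  0.03]
2215 zmax 0.0758 bbox [ 0.5647 -0.3673] [0.0375 0.0369] knob [ 0.5649 -0.3678]
t 2.675 tcp [ 0.5695 -0.3647  0.2008] w 0.752 F [1.  0.3 0.3] turn [ 0.004  0.002 -0.001]
(0.568, -0.368, 0.2) -> [-0.14 -0.02  0.03]
2216 zmax 0.0757 bbox [ 0.5649 -0.3666] [0.0371 0.0358] knob [ 0.5649 -0.3677]
```

Call:
jog_arm(targets=[[[-0.16,-0.12,1.5],[0,0,0],75],[[-0.16,-0.12,3],[0,0,0],75],[[-0.16,-0.12,4.5],[0,0,0],75],[[-0.16,-0.12,6],[0,0,0],75],[[-0.16,-0.12,7],[0,0,0],75],[[-0.16,-0.12,7.4],[0,0,0],75],[[-0.16,-0.12,7.55],[0,0,0],75],[[-0.16,-0.12,7.55],[0,0,0],75]])

```text
time: 3.72
tool_pos: [0.5662, -0.3691, 0.0128]
tool_rot: [0.001, 0.795, 0.607, 0.0]
contact_force: [0.0, -0.7, 0.5]
gripper_width: 0.749
grasp_force: 0.0
```

Call:
jog_arm(targets=[[[0,0,0],[0,0,0],55],[[0,0,0],[0,0,0],48],[[0,0,0],[0,0,0],42],[[0,0,0],[0,0,0],35],[[0,0,0],[0,0,0],25],[[0,0,0],[0,0,0],20],[[0,0,0],[0,0,0],20],[[0,0,0],[0,0,0],20]])

```text
time: 4.72
tool_pos: [0.5658, -0.369, 0.0127]
tool_rot: [0.0, 0.795, 0.607, 0.0]
contact_force: [-1.5, 1.0, 5.6]
gripper_width: 0.428
grasp_force: 59.5
```

Call:
jog_arm(targets=[[[0,0,-0.3],[0,0,0],20],[[0,0,-1.2],[0,0,0],20],[[0,0,-2.7],[0,0,0],20],[[0,0,-4.2],[0,0,0],20],[[0.5,-0.15,-5.7],[0,0,0],20],[[2,-0.55,-7],[0,0,0],20],[[3.5,-0.95,-7.5],[0,0,0],20],[[5,-1.35,-7.5],[0,0,0],20]])

```text
time: 5.72
tool_pos: [0.5665, -0.2384, 0.2022]
tool_rot: [0.002, 0.795, 0.607, 0.001]
contact_force: [0.5, -0.5, -3.8]
gripper_width: 0.432
grasp_force: 60.8
```

Call:
jog_arm(targets=[[[1.4,-0.4,0],[0,0,0],20],[[2.1,-0.58,0],[0,0,0],20],[[2.26,-0.62,0],[0,0,0],20],[[2.26,-0.62,0],[0,0,0],20],[[2.26,-0.62,0],[0,0,0],20],[[2.26,-0.62,0],[0,0,0],20]])

```text
time: 6.48
tool_pos: [0.5657, -0.1814, 0.199]
tool_rot: [0.0, 0.795, 0.606, -0.0]
contact_force: [-0.2, 0.3, -5.5]
gripper_width: 0.425
grasp_force: 60.8
```

```bash
python3 -c "
from h import *
go((.59,-.0945,.2))
s=state();p,d=grab_frame('wrist');np.savez('wr.npz',p=p,d=d,**s)
cv2.imwrite('pics/w4.png',p[:,:,::-1])
for P in [(.59,-.0945,.01),(.6085,-.0271,.01),(.626,.0407,.01)]:print(proj('wrist',P,s))"
```

```text
t 6.475 tcp [ 0.5657 -0.1814  0.199 ] w 0.425 F [-0.2  0.3 -5.5] turn [-0.001  0.001 -0.016]
(0.59, -0.0945, 0.2) -> [ 3.61  0.02 -0.04]
[323.43135949  91.42810639]
[323.6132239  -10.41911526]
[ 322.23520911 -130.08173775]
```

View pics/w4.png

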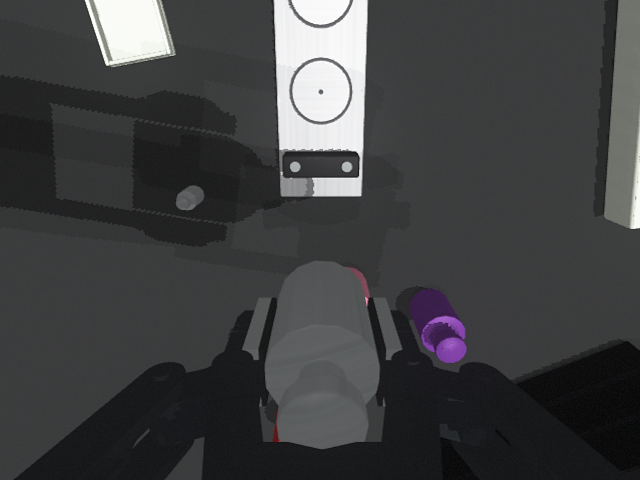

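The dot of ring A is at (321,92), predicted (323,91), so the ring lies about 2 mm to the left of the top-camera estimate. The XL is held upright. Next I'll get its offset in the grip.

```bash
cat >> h.py <<'E'
def held(s,d,L,r):
    "body points in tool frame -> circle fit of the axis"
    from scipy.optimize import least_squares
    w=cloud('wrist',d,s);q=R.from_quat(s['tool_rot'],scalar_first=True).inv().apply((w-s['tool_pos']).reshape(-1,3))
    m=(d.ravel()>0)&(abs(q[:,0])<.045)&(abs(q[:,1])<r+.003)&(q[:,2]>-L[1])&(q[:,2]<L[0])
    q=q[m]; f=least_squares(lambda c:np.hypot(q[:,0]-c[0],q[:,1]-c[1])-r,[0,0],loss='soft_l1',f_scale=.001)
    print('held n',len(q),'axis xy mm',(f.x*1e3).round(1),'cost',np.median(abs(f.fun)).round(4),'z',q[:,2].min().round(3),q[:,2].max().round(3))
def dot(u,v,s): P=onplane('wrist',(u,v),.01,s);print('ring',P.round(4),'tool',(R.from_quat(s['tool_rot'],scalar_first=True).inv().apply(P-s['tool_pos'])/.025).round(2))
E
python3 -c "
from h import *
s=dict(np.load('wr.npz'))
dot(321,92,s)
held(s,s['d'],(.012,-.003),.019)
held(s,s['d'],(.005,.010),.019)
"
```

```text
ring [ 0.588  -0.0944  0.01  ] tool [ 3.59 -0.06  7.56]
held n 667 axis xy mm [ 0.6 -1. ] cost 0.0002 z 0.003 0.012
held n 1594 axis xy mm [ 0.7 -0.9] cost 0.0002 z -0.01 0.005
```

Call:
jog_arm(targets=[[[1.0,-0.02,0],[0,0,0],20],[[2.2,-0.02,0],[0,0,0],20],[[3.2,-0.02,0.5],[0,0,0],20],[[3.57,-0.02,2],[0,0,0],20],[[3.57,-0.02,3.5],[0,0,0],20],[[3.57,-0.02,5],[0,0,0],20],[[3.57,-0.02,6],[0,0,0],20],[[3.57,-0.02,6.5],[0,0,0],20]])

```text
time: 7.52
tool_pos: [0.5878, -0.0943, 0.0346]
tool_rot: [-0.001, 0.795, 0.607, -0.001]
contact_force: [0.5, -0.3, -4.8]
gripper_width: 0.424
grasp_force: 60.8
```

Call:
jog_arm(targets=[[[0,0,0.2],[0,0,0],20],[[0,0,0.35],[0,0,0],20],[[0,0,0.4],[0,0,0],20],[[0,0,0.4],[0,0,0],20]])

```text
time: 8.02
tool_pos: [0.5893, -0.0944, 0.0273]
tool_rot: [0.0, 0.795, 0.607, 0.0]
contact_force: [0.8, -0.3, -4.7]
gripper_width: 0.43
grasp_force: 60.8
```

```bash
python3 -c "
from h import *
go((.5881,-.0955,.0227))"
```

```text
t 8.025 tcp [ 0.5893 -0.0944  0.0273] w 0.43 F [ 0.8 -0.3 -4.7] turn [ 0.009  0.    -0.008]
(0.5881, -0.0955, 0.0227) -> [-0.06 -0.03  0.19]
```

Call:
jog_arm(targets=[[[-0.04,-0.02,0.06],[0,0,0],20],[[-0.04,-0.02,0.12],[0,0,0],20],[[-0.04,-0.02,0.16],[0,0,0],20],[[-0.04,-0.02,0.16],[0,0,0],20]])

```text
time: 8.52
tool_pos: [0.5881, -0.0951, 0.0228]
tool_rot: [-0.0, 0.795, 0.607, -0.0]
contact_force: [-0.5, 1.0, -2.7]
gripper_width: 0.427
grasp_force: 61.1
```

Contact is beginning, so I'll go slightly lower and release slowly.

Call:
jog_arm(targets=[[[0,0,0.02],[0,0,0],20],[[0,0,0.04],[0,0,0],20],[[0,0,0.04],[0,0,0],20]])

```text
time: 8.9
tool_pos: [0.5881, -0.0951, 0.0227]
tool_rot: [-0.0, 0.795, 0.607, -0.0]
contact_force: [-6.1, 1.2, 6.5]
gripper_width: 0.427
grasp_force: 61.8
```

Call:
jog_arm(targets=[[[0,0,0],[0,0,0],44],[[0,0,0],[0,0,0],48],[[0,0,0],[0,0,0],54],[[0,0,0],[0,0,0],60],[[0,0,-0.5],[0,0,0],62],[[0,0,-2],[0,0,0],62],[[0,0,-4],[0,0,0],62],[[0,0,-5],[0,0,0],62]])

```text
time: 9.9
tool_pos: [0.5899, -0.0956, 0.1513]
tool_rot: [0.002, 0.795, 0.607, 0.002]
contact_force: [0.2, -0.2, 0.2]
gripper_width: 0.619
grasp_force: 0.0
```

Call:
jog_arm(targets=[[[-1.5,-0.45,-1.96],[0,0,0],62],[[-3.5,-1.08,-1.96],[0,0,0],62],[[-5.5,-1.7,-1.96],[0,0,0],62],[[-7.5,-2.3,-1.96],[0,0,0],62],[[-9,-2.78,-1.96],[0,0,0],62],[[-9.34,-2.89,-1.96],[0,0,0],62],[[-9.34,-2.89,-1.96],[0,0,0],62],[[-9.34,-2.89,-1.96],[0,0,0],62]])

```text
time: 10.9
tool_pos: [0.4575, -0.3004, 0.1958]
tool_rot: [0.0, 0.794, 0.607, 0.0]
contact_force: [-0.2, 0.6, 0.2]
gripper_width: 0.619
grasp_force: 0.0
```

Call:
jog_arm(targets=[[[0,0,0],[0,0,0],62],[[0,0,0],[0,0,0],62]])

```text
time: 11.15
tool_pos: [0.4573, -0.3007, 0.1955]
tool_rot: [-0.0, 0.794, 0.607, 0.0]
contact_force: [0.3, -0.3, 0.1]
gripper_width: 0.617
grasp_force: 0.0
```

```bash
python3 -c "
from h import *
wlook('w5',(.46,-.302),.053)
go((.459,-.302,.008))"
```

```text
1215 zmax 0.0536 bbox [ 0.4579 -0.3013] [0.0295 0.0293] knob [ 0.4579 -0.3012]
t 11.2 tcp [ 0.4572 -0.3008  0.1955] w 0.622 F [ 0.3 -0.7 -0.7] turn [-0.001 -0.001 -0.001]
(0.459, -0.302, 0.008) -> [-0.03  0.08  7.5 ]
```

Call:
jog_arm(targets=[[[0,0.05,1.5],[0,0,0],62],[[0,0.05,3.2],[0,0,0],62],[[0,0.05,5],[0,0,0],62],[[0,0.05,6.3],[0,0,0],62],[[0,0.05,7.1],[0,0,0],62],[[0,0.05,7.4],[0,0,0],62],[[0,0.05,7.55],[0,0,0],62],[[0,0.05,7.55],[0,0,0],62]])

```text
time: 12.2
tool_pos: [0.4588, -0.3023, 0.0079]
tool_rot: [0.001, 0.795, 0.607, 0.0]
contact_force: [-0.2, 0.5, 0.8]
gripper_width: 0.625
grasp_force: 0.0
```

Call:
jog_arm(targets=[[[0,0,0],[0,0,0],45],[[0,0,0],[0,0,0],38],[[0,0,0],[0,0,0],33],[[0,0,0],[0,0,0],25],[[0,0,0],[0,0,0],15],[[0,0,0],[0,0,0],10],[[0,0,0],[0,0,0],10]])

```text
time: 13.08
tool_pos: [0.4586, -0.3021, 0.0078]
tool_rot: [0.001, 0.795, 0.607, 0.0]
contact_force: [-0.5, 1.2, 6.1]
gripper_width: 0.331
grasp_force: 58.8
```

Call:
jog_arm(targets=[[[0,0,-0.3],[0,0,0],10],[[0,0,-1.2],[0,0,0],10],[[0,0,-2.7],[0,0,0],10],[[0,0,-4.4],[0,0,0],10],[[0.5,0.16,-6],[0,0,0],10],[[2,0.66,-7.2],[0,0,0],10],[[3.8,1.25,-7.69],[0,0,0],10],[[5.6,1.85,-7.69],[0,0,0],10]])

```text
time: 14.08
tool_pos: [0.5406, -0.1779, 0.2007]
tool_rot: [0.001, 0.795, 0.607, 0.001]
contact_force: [0.2, -0.1, -2.3]
gripper_width: 0.329
grasp_force: 59.4
```

Call:
jog_arm(targets=[[[1.6,0.53,0],[0,0,0],10],[[2.6,0.86,0],[0,0,0],10],[[2.96,0.98,0],[0,0,0],10],[[2.96,0.98,0],[0,0,0],10],[[2.96,0.98,0],[0,0,0],10],[[2.96,0.98,0],[0,0,0],10]])

```text
time: 14.82
tool_pos: [0.5823, -0.1148, 0.1991]
tool_rot: [0.0, 0.795, 0.606, -0.0]
contact_force: [0.2, -0.0, -1.4]
gripper_width: 0.334
grasp_force: 59.4
```

```bash
cat >> h.py <<'E'
def ringlook(name,L,r,guess):
    s=state();p,d=grab_frame('wrist');cv2.imwrite(f'pics/{name}.png',p[:,:,::-1]);np.savez('wr.npz',p=p,d=d,**s)
    u,v=proj('wrist',guess,s).round().astype(int);print('guess',u,v)
    g=cv2.cvtColor(p,cv2.COLOR_RGB2GRAY);x0,y0=u-14,max(v-14,0);c=g[y0:v+15,x0:u+15].astype(float)
    b=np.clip(np.median(c)-c-25,0,None);yy,xx=np.mgrid[:c.shape[0],:c.shape[1]]
    uv=((b*xx).sum()/b.sum()+x0,(b*yy).sum()/b.sum()+y0);print('dot px',np.round(uv,1),'n',(b>0).sum());dot(*uv,s)
    held(s,d,L,r);go()
E
python3 -c "
from h import *
ringlook('w6',(.005,.006),.015,(.6065,-.027,.01))"
```

```text
guess 323 90
dot px [322.4  89.4] n 24
ring [ 0.6062 -0.0262  0.01  ] tool [ 3.67 -0.01  7.56]
held n 922 axis xy mm [ 0.2 -1. ] cost 0.0002 z -0.006 0.005
t 14.875 tcp [ 0.5823 -0.1146  0.1991] w 0.331 F [-0.2  0.8 -1.7] turn [-0.     0.001 -0.017]
```

View pics/w6.png

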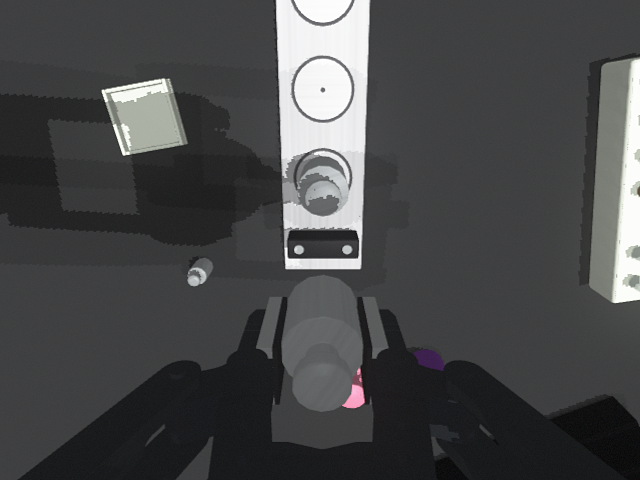

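XL stands on ring A (322,180). The dot of ring B is at (322,89), and L is held upright.

Call:
jog_arm(targets=[[[1.0,0.03,0],[0,0,0],10],[[2.2,0.03,0],[0,0,0],10],[[3.3,0.03,0.5],[0,0,0],10],[[3.66,0.03,2],[0,0,0],10],[[3.66,0.03,3.6],[0,0,0],10],[[3.66,0.03,5.2],[0,0,0],10],[[3.66,0.03,6.3],[0,0,0],10],[[3.66,0.03,6.8],[0,0,0],10]])

```text
time: 15.88
tool_pos: [0.6061, -0.026, 0.027]
tool_rot: [-0.001, 0.795, 0.607, -0.001]
contact_force: [-0.0, 0.4, -0.8]
gripper_width: 0.329
grasp_force: 59.4
```

Call:
jog_arm(targets=[[[0,0,0.1],[0,0,0],10],[[0,0,0.2],[0,0,0],10],[[0,0,0.25],[0,0,0],10],[[0,0,0.25],[0,0,0],10],[[0,0,0.25],[0,0,0],10]])

```text
time: 16.5
tool_pos: [0.6078, -0.0258, 0.0233]
tool_rot: [0.0, 0.795, 0.607, 0.0]
contact_force: [0.4, 0.7, -1.5]
gripper_width: 0.332
grasp_force: 59.4
```

```bash
python3 -c "
from h import *
P=np.array([.5823,-.1146,.0178])+RT.apply([.0915,.0008,0])
go(tuple(P.round(4)))"
```

```text
t 16.5 tcp [ 0.6078 -0.0258  0.0233] w 0.332 F [ 0.4  0.7 -1.5] turn [ 0.006 -0.001 -0.008]
(np.float64(0.6071), np.float64(-0.0265), np.float64(0.0178)) -> [-0.03 -0.02  0.22]
```

Call:
jog_arm(targets=[[[-0.03,-0.02,0.08],[0,0,0],10],[[-0.03,-0.02,0.14],[0,0,0],10],[[-0.03,-0.02,0.19],[0,0,0],10],[[-0.03,-0.02,0.22],[0,0,0],10],[[-0.03,-0.02,0.22],[0,0,0],10]])

```text
time: 17.12
tool_pos: [0.6069, -0.0264, 0.0178]
tool_rot: [-0.0, 0.795, 0.607, -0.0]
contact_force: [-3.2, -0.1, 4.0]
gripper_width: 0.329
grasp_force: 60.0
```

Call:
jog_arm(targets=[[[0,0,0],[0,0,0],35],[[0,0,0],[0,0,0],39],[[0,0,0],[0,0,0],45],[[0,0,0],[0,0,0],52],[[0,0,-0.5],[0,0,0],56],[[0,0,-2],[0,0,0],56],[[0,0,-4],[0,0,0],56],[[0,0,-6],[0,0,0],56]])

```text
time: 18.12
tool_pos: [0.6068, -0.0264, 0.1697]
tool_rot: [0.0, 0.795, 0.607, 0.0]
contact_force: [0.6, 0.1, 0.5]
gripper_width: 0.558
grasp_force: 0.0
```

```bash
python3 -c "
from h import *
go((.466,.150,.19))"
```

```text
t 18.125 tcp [ 0.6068 -0.0264  0.1697] w 0.558 F [0.6 0.1 0.5] turn [ 0.006 -0.001 -0.008]
(0.466, 0.15, 0.19) -> [ 5.32 -7.29 -0.82]
```

Call:
jog_arm(targets=[[[1,-1.37,-0.8],[0,0,0],56],[[2.2,-3.01,-0.8],[0,0,0],56],[[3.4,-4.66,-0.8],[0,0,0],56],[[4.6,-6.3,-0.8],[0,0,0],56],[[5.2,-7.13,-0.8],[0,0,0],56],[[5.32,-7.29,-0.8],[0,0,0],56],[[5.32,-7.29,-0.8],[0,0,0],56],[[5.32,-7.29,-0.8],[0,0,0],56]])

```text
time: 19.12
tool_pos: [0.4667, 0.1492, 0.1876]
tool_rot: [0.0, 0.795, 0.606, 0.0]
contact_force: [-0.1, -0.2, 0.1]
gripper_width: 0.559
grasp_force: 0.0
```

Call:
jog_arm(targets=[[[0,0,0],[0,0,0],56],[[0,0,0],[0,0,0],56]])

```text
time: 19.38
tool_pos: [0.4663, 0.1495, 0.1872]
tool_rot: [-0.0, 0.795, 0.607, -0.0]
contact_force: [0.6, 0.6, -0.2]
gripper_width: 0.558
grasp_force: 0.0
```

```bash
python3 -c "
from h import *
wlook('w7',(.466,.150),.043)
go((.466,.15,.006))"
```

```text
729 zmax 0.0437 bbox [0.4642 0.1523] [0.0223 0.0228] knob [0.4641 0.1519]
t 19.425 tcp [0.4662 0.1496 0.1872] w 0.56 F [ 0.  -0.1 -0.2] turn [-0.002  0.001 -0.013]
(0.466, 0.15, 0.006) -> [ 0.02 -0.01  7.25]
```

Call:
jog_arm(targets=[[[0.08,-0.07,1.5],[0,0,0],56],[[0.08,-0.07,3.2],[0,0,0],56],[[0.08,-0.07,4.9],[0,0,0],56],[[0.08,-0.07,6.1],[0,0,0],56],[[0.08,-0.07,6.8],[0,0,0],56],[[0.08,-0.07,7.1],[0,0,0],56],[[0.08,-0.07,7.22],[0,0,0],56],[[0.08,-0.07,7.22],[0,0,0],56]])

```text
time: 20.42
tool_pos: [0.4657, 0.1525, 0.0078]
tool_rot: [0.0, 0.795, 0.607, 0.001]
contact_force: [0.1, 0.6, -0.2]
gripper_width: 0.562
grasp_force: 0.0
```

Call:
jog_arm(targets=[[[0,0,0],[0,0,0],38],[[0,0,0],[0,0,0],31],[[0,0,0],[0,0,0],26],[[0,0,0],[0,0,0],18],[[0,0,0],[0,0,0],10],[[0,0,0],[0,0,0],5],[[0,0,0],[0,0,0],5]])

```text
time: 21.3
tool_pos: [0.4654, 0.1524, 0.0077]
tool_rot: [0.0, 0.795, 0.607, 0.0]
contact_force: [-1.5, -0.5, 5.6]
gripper_width: 0.245
grasp_force: 58.8
```

```bash
python3 -c "
from h import *
P=np.array([.624,.0415,.2])+RT.apply([-.09,0,0])
go(tuple(P.round(4)))"
```

```text
t 21.3 tcp [0.4654 0.1524 0.0077] w 0.245 F [-1.5 -0.5  5.6] turn [ 0.005 -0.003 -0.008]
(np.float64(0.6004), np.float64(-0.0454), np.float64(0.2)) -> [-6.21  7.3  -7.69]
```

Call:
jog_arm(targets=[[[0,0,-0.3],[0,0,0],5],[[0,0,-1.2],[0,0,0],5],[[0,0,-2.7],[0,0,0],5],[[0,0,-4.4],[0,0,0],5],[[-0.4,0.5,-6],[0,0,0],5],[[-1.4,1.65,-7.2],[0,0,0],5],[[-2.7,3.17,-7.69],[0,0,0],5],[[-4,4.7,-7.69],[0,0,0],5]])

```text
time: 22.3
tool_pos: [0.5533, 0.0237, 0.201]
tool_rot: [0.001, 0.795, 0.607, 0.001]
contact_force: [0.4, 1.4, -0.8]
gripper_width: 0.245
grasp_force: 58.9
```

Call:
jog_arm(targets=[[[-1.3,1.53,0],[0,0,0],5],[[-2,2.35,0],[0,0,0],5],[[-2.21,2.6,0],[0,0,0],5],[[-2.21,2.6,0],[0,0,0],5],[[-2.21,2.6,0],[0,0,0],5],[[-2.21,2.6,0],[0,0,0],5]])

```text
time: 23.05
tool_pos: [0.5996, -0.0445, 0.1992]
tool_rot: [-0.0, 0.794, 0.607, 0.0]
contact_force: [-0.0, -0.5, -0.9]
gripper_width: 0.241
grasp_force: 58.9
```

```bash
python3 -c "
from h import *
ringlook('w8',(.005,.003),.0115,(.624,.0415,.01))"
```

```text
guess 324 93
dot px [324.9  92.8] n 23
ring [0.6246 0.0413 0.01  ] tool [3.57 0.06 7.57]
held n 483 axis xy mm [-0.9 -1. ] cost 0.0002 z -0.003 0.005
t 23.1 tcp [ 0.5997 -0.0447  0.1992] w 0.244 F [ 0.7 -0.1  0.1] turn [ 0.001 -0.001 -0.   ]
```

View pics/w8.png

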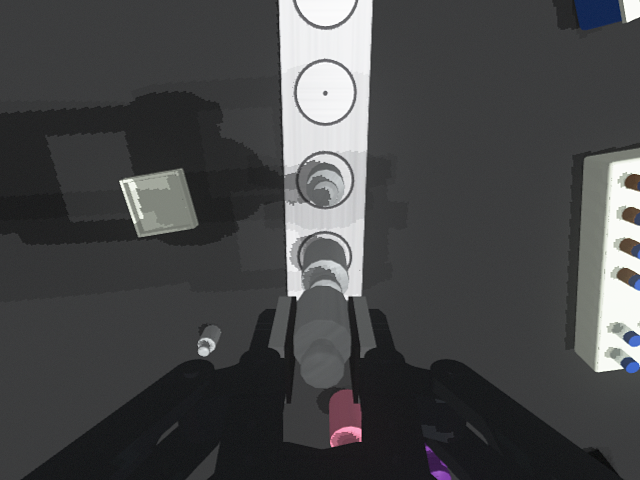

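L stands in ring B (323,185). The dot of ring C is at (325,93), and M is held upright.

Call:
jog_arm(targets=[[[1.0,0.1,0],[0,0,0],5],[[2.2,0.1,0],[0,0,0],5],[[3.3,0.1,0.5],[0,0,0],5],[[3.61,0.1,2],[0,0,0],5],[[3.61,0.1,3.6],[0,0,0],5],[[3.61,0.1,5.2],[0,0,0],5],[[3.61,0.1,6.3],[0,0,0],5],[[3.61,0.1,6.8],[0,0,0],5]])

```text
time: 24.1
tool_pos: [0.6247, 0.0414, 0.027]
tool_rot: [-0.001, 0.795, 0.607, -0.001]
contact_force: [-0.2, -0.7, -0.3]
gripper_width: 0.24
grasp_force: 58.9
```

Call:
jog_arm(targets=[[[0,0,0.1],[0,0,0],5],[[0,0,0.2],[0,0,0],5],[[0,0,0.25],[0,0,0],5],[[0,0,0.25],[0,0,0],5],[[0,0,0.25],[0,0,0],5]])

```text
time: 24.72
tool_pos: [0.6265, 0.0409, 0.0233]
tool_rot: [0.0, 0.795, 0.607, 0.0]
contact_force: [-1.0, -0.2, -0.3]
gripper_width: 0.249
grasp_force: 58.9
```

```bash
python3 -c "
from h import *
P=np.array([.5997,-.0447,.0177])+RT.apply([.09015,.0025,0])
go(tuple(P.round(4)))"
```

```text
t 24.725 tcp [0.6265 0.0409 0.0233] w 0.249 F [-1.  -0.2 -0.3] turn [ 0.005 -0.001 -0.009]
(np.float64(0.6257), np.float64(0.0416), np.float64(0.0177)) -> [ 0.02 -0.04  0.23]
```

Call:
jog_arm(targets=[[[0.02,-0.04,0.08],[0,0,0],5],[[0.02,-0.04,0.14],[0,0,0],5],[[0.02,-0.04,0.19],[0,0,0],5],[[0.02,-0.04,0.22],[0,0,0],5],[[0.02,-0.04,0.22],[0,0,0],5]])

```text
time: 25.35
tool_pos: [0.6254, 0.0416, 0.0177]
tool_rot: [-0.0, 0.795, 0.607, -0.0]
contact_force: [-1.9, -0.1, 2.9]
gripper_width: 0.246
grasp_force: 59.3
```

Call:
jog_arm(targets=[[[0,0,0],[0,0,0],27],[[0,0,0],[0,0,0],31],[[0,0,0],[0,0,0],37],[[0,0,0],[0,0,0],44],[[0,0,-0.5],[0,0,0],50],[[0,0,-2],[0,0,0],50],[[0,0,-4],[0,0,0],50],[[0,0,-6],[0,0,0],50]])

```text
time: 26.35
tool_pos: [0.6253, 0.0417, 0.1698]
tool_rot: [0.0, 0.795, 0.607, 0.0]
contact_force: [0.6, 0.2, 0.5]
gripper_width: 0.497
grasp_force: 0.0
```

```bash
python3 -c "
from h import *
go((.458,-.1475,.19))"
```

```text
t 26.35 tcp [0.6253 0.0417 0.1698] w 0.497 F [0.6 0.2 0.5] turn [ 0.006 -0.001 -0.008]
(0.458, -0.1475, 0.19) -> [-9.06 -4.47 -0.81]
```

Call:
jog_arm(targets=[[[-1.5,-0.74,-0.8],[0,0,0],50],[[-3.4,-1.68,-0.8],[0,0,0],50],[[-5.3,-2.62,-0.8],[0,0,0],50],[[-7.2,-3.55,-0.8],[0,0,0],50],[[-8.7,-4.29,-0.8],[0,0,0],50],[[-9.06,-4.47,-0.8],[0,0,0],50],[[-9.06,-4.47,-0.8],[0,0,0],50],[[-9.06,-4.47,-0.8],[0,0,0],50]])

```text
time: 27.35
tool_pos: [0.4587, -0.1468, 0.1877]
tool_rot: [0.0, 0.794, 0.607, 0.0]
contact_force: [0.2, -0.2, -0.3]
gripper_width: 0.502
grasp_force: 0.0
```

Call:
jog_arm(targets=[[[0,0,0],[0,0,0],50],[[0,0,0],[0,0,0],50]])

```text
time: 27.6
tool_pos: [0.4583, -0.1469, 0.1872]
tool_rot: [-0.0, 0.794, 0.607, -0.0]
contact_force: [0.3, -0.8, 0.0]
gripper_width: 0.501
grasp_force: 0.0
```

```bash
python3 -c "
from h import *
wlook('w9',(.459,-.1475),.034)
go((.458,-.1475,.005))"
```

```text
386 zmax 0.0346 bbox [ 0.4572 -0.1462] [0.0167 0.0166] knob [ 0.4572 -0.1462]
t 27.65 tcp [ 0.4582 -0.147   0.1872] w 0.501 F [ 0.2  0.5 -0. ] turn [-0.002 -0.001 -0.001]
(0.458, -0.1475, 0.005) -> [-0.02 -0.    7.29]
```

Call:
jog_arm(targets=[[[0.02,0,1.5],[0,0,0],50],[[0.02,0,3.2],[0,0,0],50],[[0.02,0,4.9],[0,0,0],50],[[0.02,0,6.1],[0,0,0],50],[[0.02,0,6.8],[0,0,0],50],[[0.02,0,7.1],[0,0,0],50],[[0.02,0,7.28],[0,0,0],50],[[0.02,0,7.28],[0,0,0],50]])

```text
time: 28.65
tool_pos: [0.4587, -0.1473, 0.0061]
tool_rot: [0.001, 0.795, 0.607, 0.0]
contact_force: [-0.0, 0.5, 0.6]
gripper_width: 0.504
grasp_force: 0.0
```

Call:
jog_arm(targets=[[[0,0,0],[0,0,0],32],[[0,0,0],[0,0,0],25],[[0,0,0],[0,0,0],20],[[0,0,0],[0,0,0],12],[[0,0,0],[0,0,0],5],[[0,0,0],[0,0,0],2],[[0,0,0],[0,0,0],2]])

```text
time: 29.52
tool_pos: [0.4584, -0.1472, 0.0059]
tool_rot: [0.0, 0.795, 0.607, 0.0]
contact_force: [-1.3, 0.8, 6.5]
gripper_width: 0.17
grasp_force: 58.8
```

```bash
python3 -c "
from h import *
P=np.array([.643,.1085,.2])+RT.apply([-.09,0,0])
go(tuple(P.round(4)))"
```

```text
t 29.525 tcp [ 0.4584 -0.1472  0.0059] w 0.17 F [-1.3  0.8  6.5] turn [ 0.004  0.001 -0.008]
(np.float64(0.6194), np.float64(0.0216), np.float64(0.2)) -> [ 8.21  4.44 -7.76]
```

Call:
jog_arm(targets=[[[0,0,-0.3],[0,0,0],2],[[0,0,-1.2],[0,0,0],2],[[0,0,-2.7],[0,0,0],2],[[0,0,-4.4],[0,0,0],2],[[0.5,0.27,-6],[0,0,0],2],[[2,1.08,-7.2],[0,0,0],2],[[3.7,2,-7.76],[0,0,0],2],[[5.4,2.92,-7.76],[0,0,0],2]])

```text
time: 30.52
tool_pos: [0.5658, -0.0351, 0.2015]
tool_rot: [0.001, 0.795, 0.607, 0.001]
contact_force: [0.2, -0.6, -1.3]
gripper_width: 0.169
grasp_force: 58.6
```

Call:
jog_arm(targets=[[[1.5,0.81,0],[0,0,0],2],[[2.5,1.35,0],[0,0,0],2],[[2.81,1.52,0],[0,0,0],2],[[2.81,1.52,0],[0,0,0],2],[[2.81,1.52,0],[0,0,0],2],[[2.81,1.52,0],[0,0,0],2]])

```text
time: 31.28
tool_pos: [0.6187, 0.021, 0.1995]
tool_rot: [0.0, 0.795, 0.606, -0.0]
contact_force: [-0.8, -0.3, -0.7]
gripper_width: 0.168
grasp_force: 58.7
```

```bash
python3 -c "
from h import *
ringlook('w10',(.005,.001),.0085,(.643,.1085,.01))"
```

```text
guess 323 91
dot px [323.1  90.3] n 25
ring [0.643  0.1088 0.01  ] tool [3.64 0.01 7.58]
held n 248 axis xy mm [ 0.3 -1. ] cost 0.0002 z -0.001 0.005
t 31.325 tcp [0.6188 0.0211 0.1995] w 0.167 F [-0.2 -0.1 -1.1] turn [ 0.001  0.001 -0.015]
```

View pics/w10.png

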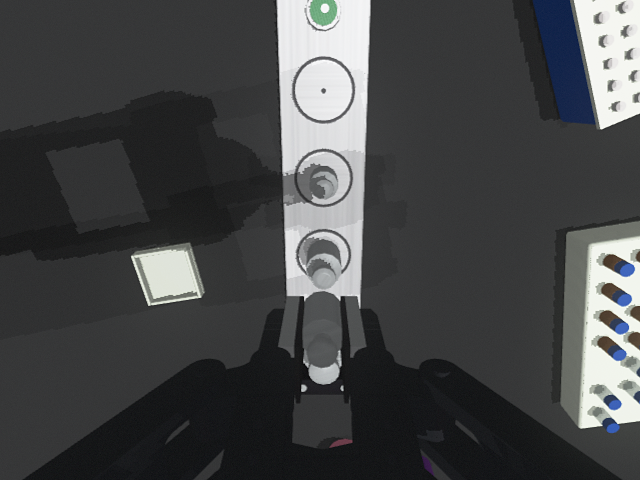

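M stands in ring C (323,180). The dot of ring D is at (323,90), and S is held upright.

Call:
jog_arm(targets=[[[1.0,0.05,0],[0,0,0],2],[[2.2,0.05,0],[0,0,0],2],[[3.3,0.05,0.5],[0,0,0],2],[[3.63,0.05,2],[0,0,0],2],[[3.63,0.05,3.6],[0,0,0],2],[[3.63,0.05,5.2],[0,0,0],2],[[3.63,0.05,6.4],[0,0,0],2],[[3.63,0.05,6.9],[0,0,0],2]])

```text
time: 32.33
tool_pos: [0.6426, 0.1085, 0.0245]
tool_rot: [-0.001, 0.795, 0.607, -0.002]
contact_force: [-1.0, -0.2, 0.0]
gripper_width: 0.17
grasp_force: 58.6
```

Call:
jog_arm(targets=[[[0,0,0.1],[0,0,0],2],[[0,0,0.2],[0,0,0],2],[[0,0,0.25],[0,0,0],2],[[0,0,0.25],[0,0,0],2],[[0,0,0.25],[0,0,0],2]])

```text
time: 32.95
tool_pos: [0.6446, 0.1091, 0.0211]
tool_rot: [0.0, 0.795, 0.607, 0.0]
contact_force: [-0.3, 0.3, 0.1]
gripper_width: 0.169
grasp_force: 58.7
```

```bash
python3 -c "
from h import *
P=np.array([.6188,.0211,.0159])+RT.apply([.0907,.00125,0])
go(tuple(P.round(4)))"
```

```text
t 32.95 tcp [0.6446 0.1091 0.0211] w 0.169 F [-0.3  0.3  0.1] turn [ 0.005 -0.002 -0.008]
(np.float64(0.6438), np.float64(0.1083), np.float64(0.0159)) -> [-0.04 -0.02  0.21]
```

Call:
jog_arm(targets=[[[-0.04,-0.02,0.08],[0,0,0],2],[[-0.04,-0.02,0.14],[0,0,0],2],[[-0.04,-0.02,0.18],[0,0,0],2],[[-0.04,-0.02,0.21],[0,0,0],2],[[-0.04,-0.02,0.21],[0,0,0],2]])

```text
time: 33.58
tool_pos: [0.6437, 0.1082, 0.0159]
tool_rot: [0.0, 0.795, 0.607, 0.0]
contact_force: [-2.3, 0.0, 4.3]
gripper_width: 0.168
grasp_force: 59.2
```

Now I'll release, retract, and move back toward the robot so the cameras are clear.

Call:
jog_arm(targets=[[[0,0,0],[0,0,0],19],[[0,0,0],[0,0,0],23],[[0,0,0],[0,0,0],29],[[0,0,0],[0,0,0],36],[[0,0,-0.5],[0,0,0],42],[[0,0,-2],[0,0,0],42],[[0,0,-4],[0,0,0],42],[[0,0,-6],[0,0,0],42]])

```text
time: 34.58
tool_pos: [0.6435, 0.1082, 0.1677]
tool_rot: [0.0, 0.795, 0.607, 0.0]
contact_force: [0.4, -0.6, -0.4]
gripper_width: 0.424
grasp_force: 0.0
```

Call:
jog_arm(targets=[[[2,-1,-1.5],[0,0,0],42],[[4,-2,-1.5],[0,0,0],42],[[6,-4,-1.5],[0,0,0],42],[[8,-6,-1.5],[0,0,0],42],[[10,-8,-1.5],[0,0,0],42],[[12,-9,-1.5],[0,0,0],42],[[12,-9,-1.5],[0,0,0],42],[[12,-9,-1.5],[0,0,0],42]])

```text
time: 35.58
tool_pos: [0.5052, 0.4575, 0.2034]
tool_rot: [0.0, 0.794, 0.608, 0.0]
contact_force: [-0.3, 0.3, 0.7]
gripper_width: 0.421
grasp_force: 0.0
```

```bash
python3 - <<'E'
from h import *
p,d=grab_frame('top')
cv2.imwrite('pics/t2.png',cv2.resize(p[150:310,205:415,::-1],None,fx=3.5,fy=3.5,interpolation=cv2.INTER_CUBIC))
for n in('top','scene'):
    if n=='scene': p,d=grab_frame(n);cv2.imwrite('pics/sc2.png',p[:,:,::-1])
    w=cloud(n,d)
    for nm,c,h in [('xl',(.59,-.0945),75),('l',(.6085,-.0271),53),('m',(.626,.0407),43),('s',(.6448,.1077),34)]:
        m=(np.hypot(*(w[...,:2]-c).transpose(2,0,1))<.028)&(d>0)&(w[...,2]>.019);q=w[m]
        print(n,nm,len(q),q[:,2].max().round(3),((q.min(0)+q.max(0))/2)[:2].round(4),np.ptp(q[:,:2],axis=0).round(4),'off',(((q.min(0)+q.max(0))/2)[:2]-c).round(4))
go()
E
```

```text
top xl 365 0.089 [ 0.5911 -0.0948] [0.0376 0.0364] off [ 0.0011 -0.0003]
top l 210 0.068 [ 0.6095 -0.0269] [0.0291 0.0275] off [0.001  0.0002]
top m 123 0.057 [0.6283 0.0397] [0.0227 0.0215] off [ 0.0023 -0.001 ]
top s 69 0.048 [0.6457 0.1069] [0.0149 0.0161] off [ 0.0009 -0.0008]
scene xl 589 0.089 [ 0.5896 -0.0974] [0.0383 0.0359] off [-0.0004 -0.0029]
scene l 304 0.068 [ 0.6079 -0.0288] [0.03   0.0281] off [-0.0006 -0.0017]
scene m 167 0.055 [0.6263 0.0385] [0.0223 0.0212] off [ 0.0003 -0.0022]
scene s 85 0.045 [0.6449 0.1059] [0.0161 0.0131] off [ 0.0001 -0.0018]
t 35.675 tcp [0.5062 0.4557 0.2031] w 0.419 F [ 0.4 -0.3 -0.3] turn [ 0.004  0.003 -0.016]
```

View pics/t2.png

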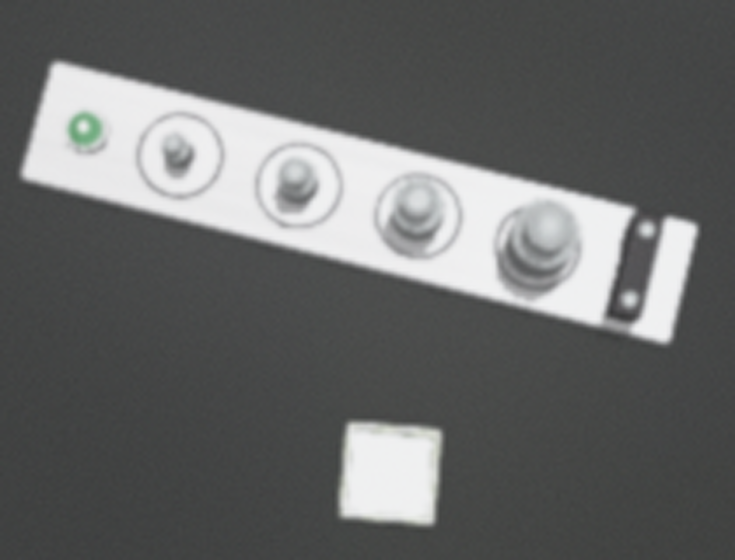

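View pics/sc2.png

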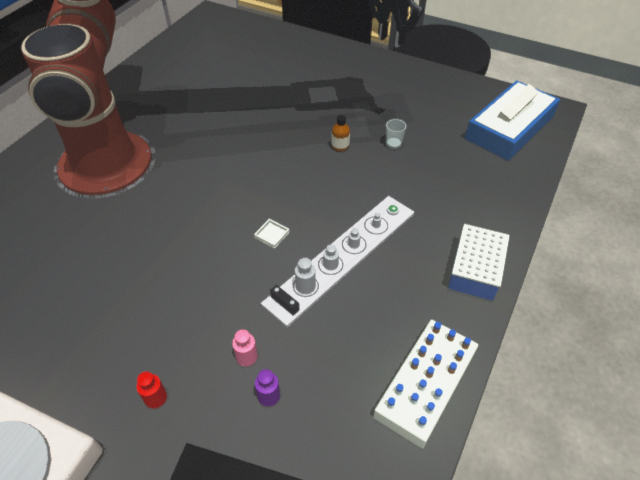

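All four weights stand upright in their rings, big to small from the end stop (scene view from (305,275) to (376,222)), within about 2 mm of centre. The bottle, beaker and boat haven't moved.

```bash
python3 -c "
from plant import *
print(job_done())"
```

```text
the job is handed in; nothing more can be done
None
```

Job handed in: the four weights stand upright on their rings, biggest next to the end stop and smallest farthest away, about 1–3 mm from centre by camera, with the bottle, beaker and weighing boat left where they were.

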